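Hold the filter funnel over the can on the scale

TASK

Take the white filter funnel out of its parking dock by sliding it along the channel and out of the open end, because its flange sits under two lips and cannot be lifted there. Carry it over the glassware to the plastic can on the weighing scale and finish still holding it there, upright and at rest, with its stem centred over the open mouth of the can and its tip about one centimetre above the rim. The scale is weighing, so never touch the can or the scale, and leave everything else on the bench where it stands.

Things in the scene. Friction and masses are not known exactly. Their poses are not given: they have to be found in the camera images.
- funnel_cup (a point): Grasp here: middle of the cup of the white ceramic filter funnel (about 160 g), on its axis, z up. Round: open cup, 50 mm outer diameter, from 35 mm below to 35 mm above this point, wall 3 mm; under it a flange 72 mm in diameter, 6 mm thick (35 to 41 mm below); under that a stem 14 mm in diameter, 40 mm long. Starts upright in the dock; its yaw does not matter.
- funnel_tip (a point): The lower end of the funnel's stem, on its axis, 81 mm below funnel_cup; same axes.
- dock: Fixed steel dock. Origin: middle of its channel, at bench height, z up. The channel runs along x, 80 mm long, open at -x (slide the funnel to -x), closed at +x. The flange rests on ledges 58 mm above the bench; lips over it, 68 to 72 mm high, leave a 58 mm gap for the cup and let it rise 4 mm. Side play 4 mm each way. Nothing of the dock is higher than 72 mm. Foot plate 130 x 110 mm.
- dock_exit (a point): Point 90 mm before the dock's origin along its channel (dock x = -90 mm), at ledge height (58 mm), same axes as the dock: once the funnel's axis has got here its flange is clear of the lips and it can be lifted.
- can_mouth (a point): Centre of the open mouth of the plastic can, at the height of its rim (about 165 mm above the bench); z up. Neck 52 mm outside, 46 mm inside diameter; the mouth lies 20 mm from the can's middle along this frame's +x; the can's carrying handle lies on the -x side and is lower than the rim.
- can: The translucent white can, 105 x 85 mm and 120 mm high with its neck, 550 g, standing loose on the scale. Origin: centre of its underside.
- scale: Fixed bench scale, 220 (x) x 180 (y) mm, cream with a steel pan 45 mm above the bench. Origin: centre of its footprint at bench height; its display is at -x.
- rack: Fixed aluminium vial rack, 154 (x) x 60 (y) mm, standing between dock and scale; black-capped vials reach up to 107 mm. Origin: centre of its footprint.
- amber: Loose amber glass bottle, 60 mm diameter, 150 mm high; origin at the centre of its underside. Leave alone.
- jar: Loose glass jar, 60 mm diameter, 90 mm high; origin at the centre of its underside. Leave alone.
- beaker: Loose glass beaker, 70 mm diameter, 90 mm high; origin at the centre of its underside. Leave alone.
- corkring: Loose cork flask ring, 84 mm diameter, 22 mm high; origin at the centre of its underside. Leave alone.
- wrench: Loose steel wrench lying flat, 160 mm long along its x. Leave alone.
- stopper: Loose black rubber stopper, 50 mm diameter, 45 mm high; origin at the centre of its underside. Leave alone.
There are look-alikes about, which are no part of the job. What is shaped like the dock but red is not meant.

How it is judged:
By the outcome, as a careful person would: the job done as asked, in the order asked, and still so for the second after the job is handed in, while the arm keeps its last pose, push and grip.
It also fails if it takes over 58 s, if anything falls off the work surface, if the arm or the gripper's body presses on something with over 40 N, if the wrist force passes 120 N, or if a joint passes its speed limit or range.

ROBOT

A 6-joint arm with a two-finger parallel gripper is mounted at the origin on the work surface. World frame = base frame: x ahead of the robot, y to its left, z up, the work surface at z = 0. Lengths are in m, angles in rad, forces in N, time in s.
With the tool pointing down it reaches from about 0.25 to 0.775 m from the base axis. Payload 4 kg.
Tool frame: the origin (TCP) lies on the centre line of the jaws, within the pads' length; the fingertips stand 14 mm ahead of it and the grasp point (between the pads) lies 5 mm behind it (robot.tcp_to_tips is the distance from the TCP to the fingertips, in m); z points along the fingers, y is the line along which they close (so a half turn about z gives the same grasp; the last joint's range is limited). The gripper opens to 94 mm and grips with 3 to 60 N. Pads are 16 mm wide; open, the fingers measure 119 mm over their backs; the gripper's body (75 mm by 177 mm) begins 78 mm behind the grasp point.
Start: joints at [1.232, 0.087, 1.371, -0, 1.684, -0.103], TCP at [0.129, 0.535, 0.196] pointing down, gripper open.
Joint ranges: [-3.1, 3.1], [-0.76, 2.03], [0.27, 2.55], [-1.08, 4.22], [0.17, 2.65], [-2.57, 2.57]. Speed limits (rad/s): [2.79, 2.79, 3.14, 3.14, 3.14, 3.14].

INTERFACE

Orientations are given as [roll, pitch, yaw] about the fixed x, y, z axes, in that order (R = Rz(yaw) Ry(pitch) Rx(roll)).
In Python, from bench import robot gives the robot as it stands.
- The arm moves only by the tool carry_out, never from a script. Its argument "increments" is a list of rows, each a list of 3 entries, a list of its own where there are three numbers: the closure in counts, from 0 (fully open) to 255 (shut), then the shift along the tool's x, y, z in mm, then the turn about the tool's z in degrees. In form: [[fingers, [dx, dy, dz], twist], ...]. A call has 1 to 8 rows; each row shifts and turns the commanded pose from where the row before left it, along the tool's axes as they then stand; what a row does not reach is not made up. A row lasts 1/10 s, in which the tool goes at most 50 mm and 8.59 degrees, less where a joint would pass 70% of its speed; a pose out of reach is approached as far as the arm can. A call with a gripper value outside its range is refused whole. The fingers move at their own pace and stop on an object; the grip force is fixed at half the most. Time passes only in rows, so rows that do not move let the fingers close. It gives the time, the measured TCP pose, the force, the opening and the grip force at its end, in the units of the state.
- robot.get_obs(): the state, without advancing time (a new reading comes with each control period).
- robot.snapshot(name): name is "side" or "top" or "wrist"; returns the picture (480x640x3 uint8, blue, green, red); there is no depth.
- robot.get_calibration(name): a dict with "vfov" (degrees; the focal length in pixels is half the picture's height over the tangent of half this angle, whatever the lens; pixels are square), "cx", "cy" (the principal point, pixels), "T" (4x4, takes a point from camera to world coordinates). Camera axes: x right, y down, z forward; pixel columns grow to the right and rows downward; lengths in m; the calibration is good to about 2 mm. A picture is of the moment at which its call begins: read the wrist's pose just before it. get_calibration takes no time and is no camera call; for the wrist camera it gives the pose at the moment of the call.
- robot.close_job(): hands the job in; it is judged then, once.
The state is a dict: "time": time; "joint_positions": joint angles; "qvel": joint speeds; "joint_torque": joint torques, N m; "tool_pos": TCP position; "ee_rot": TCP orientation; "wrist_force": force on the tool from outside, world axes, zero at the start; "wrist_torque": the same for the moment, N m; "width": finger opening in m; "finger_force": force on a finger pad.
Only numpy, scipy, OpenCV 4.12 (cv2) and the standard library are available. Lean on these libraries where they do the work, as an engineer would, in place of code of your own. Each camera call takes 0.05 s, during which the arm holds its last target. There are 200 camera calls.

## Working session

There is one attempt and no reset: what is moved stays moved. The work goes in short steps, Python scripts to look and compute and a tool call to move; the robot and the scene stay as the last step left them, time stands still between calls to the robot, and variables do not carry over. Pictures are saved under pics/ and viewed, at most 10 in all, crops included, and the job is handed in when it is done.

Besides the shell and the picture viewer there is one more tool, called after "Call:" as name([rows], argument=value, ...), one row to a line, values as JSON. carry_out: Moves the arm, as the interface text tells. Its arguments: {"type":"object","properties":{"increments":{"type":"array","items":{"type":"array"}}},"required":["increments"]}

```bash
mkdir -p pics
python3 - <<'E'
from bench import robot
import cv2
for n in ("top","side"):
    c=robot.get_calibration(n); print(n,c)
    cv2.imwrite(f"pics/{n}0.png",robot.snapshot(n))
o=robot.get_obs(); print(o)
E
```

```text
top {'vfov': 51.661628676609894, 'cx': 314.0450085366098, 'cy': 234.71620414579243, 'T': array([[-0.00776792, -0.98857807,  0.15050934,  0.29453407],
       [-0.99991777,  0.00614317, -0.01125696, -0.03335409],
       [ 0.01020378, -0.1505844 , -0.9885445 ,  1.67886351],
       [ 0.        ,  0.        ,  0.        ,  1.        ]])}
side {'vfov': 52.96298223685386, 'cx': 311.69527090485934, 'cy': 233.28321393469315, 'T': array([[-0.98356412, -0.13687617,  0.11775623,  0.38963213],
       [-0.17965987,  0.67688479, -0.71382723,  0.81580838],
       [ 0.01799853, -0.72325092, -0.69035075,  0.94553071],
       [ 0.        ,  0.        ,  0.        ,  1.        ]])}
{'time': 0.1, 'joint_positions': array([ 1.23188262e+00,  8.79035072e-02,  1.37206744e+00,  8.47529492e-06,
        1.68364214e+00, -1.03085338e-01]), 'qvel': array([-0.00060667, -0.00100971, -0.00287565, -0.00088031, -0.00194106,
       -0.00120897]), 'joint_torque': array([ 3.29289287e-03, -3.41253018e+01, -3.03302264e+01,  7.20062549e-02,
        3.03897355e-02, -8.47782985e-05]), 'tool_pos': array([0.12832785, 0.53428876, 0.19462712]), 'ee_rot': array([-3.13958381e+00, -2.16287178e-04,  2.90576501e+00]), 'wrist_force': array([ 0.14354266,  0.2535568 , -0.5721624 ]), 'wrist_torque': array([ 0.05140968, -0.00661199, -0.02635561]), 'finger_force': 0.0, 'width': 0.0939313417356827}
```

View pics/top0.png

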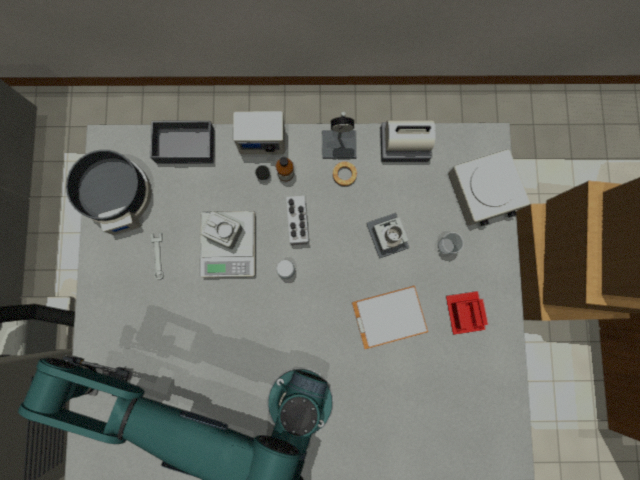

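View pics/side0.png

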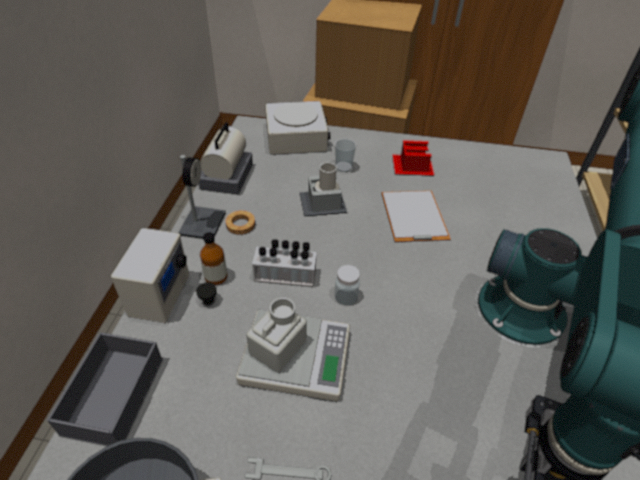

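The top view shows the funnel in the grey dock at (392,235), the can on the scale with its mouth near (225,229), and the rack at (297,220). The jar is at (286,268), the beaker at (449,244), the amber bottle at (285,168), and the wrench at (157,256). In the side view the funnel cup is at (328,178) and the can mouth at (283,310).

Things that could be mistaken for the target:
- Red dock at (466,313): excluded because it is red and empty.
- Beaker at (449,244): glass.
- Jar with a white lid at (286,268).
- White cylinder device at (409,138): too large.

I choose the grey dock with the funnel at (392,235) and will check it in one enlarged crop montage.

Run:
```python
import cv2,numpy as np
t=cv2.imread("pics/top0.png");s=cv2.imread("pics/side0.png")
def c(i,x,y): return cv2.resize(i[y:y+60,x:x+80],(400,300),interpolation=cv2.INTER_CUBIC)
m=np.vstack([np.hstack([c(t,352,205),c(t,190,205)]),np.hstack([c(s,285,155),c(s,240,285)])])
cv2.imwrite("pics/crop0.png",m)
```

```text
(no output)
```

View pics/crop0.png

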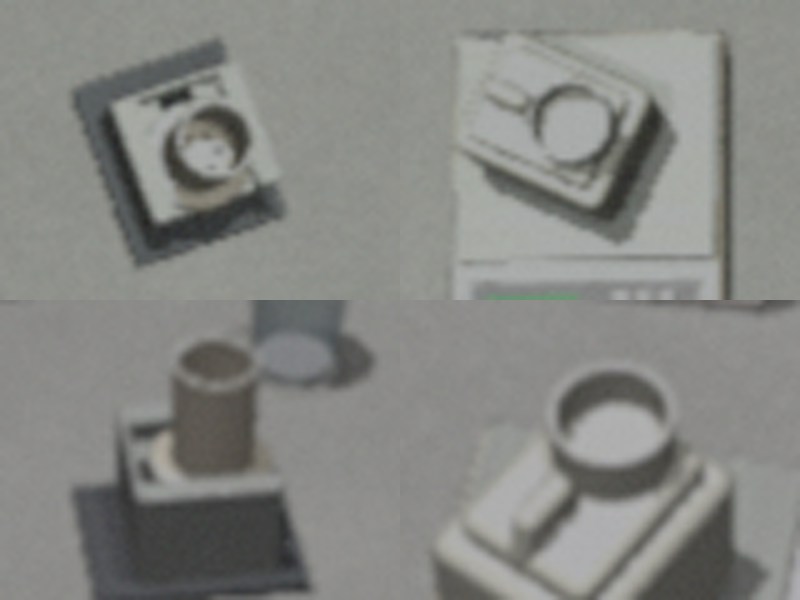

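The crop confirms the choice: a ceramic funnel with its flange under steel lips in a grey dock. The top cup rim centre is at about (393.2,234), and the can mouth is at (304.9→) side (362,311) and top (225,230) before scaling. Next I compute positions.

```bash
cat > h.py <<'E'
import numpy as np
from bench import robot
def ray(n,u,v,cal=None):
    c=cal or robot.get_calibration(n); f=240/np.tan(np.radians(c["vfov"]/2))
    d=c["T"][:3,:3]@np.array([(u-c["cx"])/f,(v-c["cy"])/f,1]); return c["T"][:3,3],d
def hit(n,u,v,z,cal=None):
    o,d=ray(n,u,v,cal); return (o+d*(z-o[2])/d[2]).round(4)
def proj(n,P,cal=None):
    c=cal or robot.get_calibration(n); f=240/np.tan(np.radians(c["vfov"]/2))
    p=(np.atleast_2d(P)-c["T"][:3,3])@c["T"][:3,:3]; return p[:,:2]/p[:,2:]*f+[c["cx"],c["cy"]]
E
python3 - <<'E'
from h import *
T=lambda x,y,a,b,z:hit("top",a+x/5-.4,b+y/5-.4,z)
S=lambda x,y,a,b,z:hit("side",a+x/5-.4,b+y/5-.4,z)
print("cup top",T(206,145,352,205,.134),S(215,367,285,95,.134))
print("cup base axis side",S(215,460,285,95,.08))
print("foot",[T(x,y,352,205,.005) for x,y in((72,92),(222,40),(285,212),(138,265))])
print("block",[T(x,y,352,205,.072) for x,y in((110,100),(240,65),(278,185),(155,225))])
print("mouth",T(575-400,125,190,205,.165),S(612-400,418,240,225,.165))
for n,u,v,z in(("rack1",297,198,0.1),("rack2",299,242,.1),("jar",286,268,.09),("beaker",449,241,.09),("amber",284,162,.15),("cork",344,173,.02),("sc1",201,211,.045),("sc2",255,278,.045)): print(n,hit("top",u,v,z))
E
```

```text
cup top [ 0.5318 -0.2997  0.134 ] [ 0.532  -0.2971  0.134 ]
cup base axis side [ 0.5273 -0.2811  0.08  ]
foot [array([ 0.5889, -0.231 ,  0.005 ]), array([ 0.6247, -0.3353,  0.005 ]), array([ 0.505 , -0.3745,  0.005 ]), array([ 0.4694, -0.2731,  0.005 ])]
block [array([ 0.5717, -0.248 ,  0.072 ]), array([ 0.5946, -0.3346,  0.072 ]), array([ 0.5145, -0.3569,  0.072 ]), array([ 0.4886, -0.2753,  0.072 ])]
mouth [0.5427 0.2255 0.165 ] [0.5422 0.2357 0.165 ]
rack1 [0.6562 0.0032 0.1   ]
rack2 [ 0.5115 -0.0028  0.1   ]
jar [0.429  0.0393 0.09  ]
beaker [ 0.5131 -0.4892  0.09  ]
amber [0.7624 0.0432 0.15  ]
cork [ 0.762  -0.1573  0.02  ]
sc1 [0.626  0.3262 0.045 ]
sc2 [0.4006 0.1432 0.045 ]
```

Call:
carry_out([
  [0,[0,0,-40],0],
  [0,[0,0,-50],8.2],
  [0,[0,0,-40],8.2],
  [0,[0,0,0],8.2],
  [0,[0,0,0],8.2],
  [0,[0,0,0],8.2],
  [0,[0,0,0],8.2],
  [0,[0,0,0],8.4],
])

```text
time: 0.9
tool_pos: [0.1284, 0.5346, 0.325]
ee_rot: [-3.141, 0.001, 1.894]
wrist_force: [0.2, -0.2, 0.2]
width: 0.0942
finger_force: 0.0
```

Call:
carry_out([
  [0,[-40,5,0],0],
  [0,[-48,6,0],0],
  [0,[-48,6,0],0],
  [0,[-48,6,0],0],
  [0,[-48,6,0],0],
  [0,[-48,6,0],0],
  [0,[-48,6,0],0],
  [0,[-48,6,0],0],
])

```text
time: 1.7
tool_pos: [0.2948, 0.1925, 0.3254]
ee_rot: [3.141, -0.0, 1.901]
wrist_force: [1.2, 0.5, 0.3]
width: 0.0939
finger_force: 0.0
```

Call:
carry_out([
  [0,[-48,6,0],0],
  [0,[-48,6,0],0],
  [0,[-48,6,0],0],
  [0,[-48,6,0],0],
  [0,[-48,6,0],0],
  [0,[-48,6,0],0],
  [0,[-48,6,0],0],
  [0,[-48,6,0],0],
])

```text
time: 2.5
tool_pos: [0.4647, -0.1556, 0.3251]
ee_rot: [-3.141, -0.001, 1.9]
wrist_force: [1.2, 0.0, -0.1]
width: 0.0942
finger_force: 0.0
```

Call:
carry_out([
  [0,[-40,5,0],0],
  [0,[-40,4,0],0],
  [0,[-40,4,0],0],
  [0,[-36,4,0],0],
  [0,[0,0,0],0],
  [0,[0,0,0],0],
])

```text
time: 3.1
tool_pos: [0.5309, -0.2959, 0.3239]
ee_rot: [-3.14, -0.003, 1.9]
wrist_force: [0.5, -0.1, 0.5]
width: 0.0939
finger_force: 0.0
```

Run:
```python
from h import *
import cv2,pickle
o=robot.get_obs(); c=robot.get_calibration("wrist"); i=robot.snapshot("wrist")
cv2.imwrite("pics/w1.png",i); pickle.dump(c,open("w1.pkl","wb"))
print(o["tool_pos"],o["ee_rot"]); print(c)
```

```text
[ 0.5308627  -0.29587921  0.32393124] [-3.13985872e+00 -3.08885645e-03  1.89959752e+00]
{'vfov': 67.13116962861042, 'cx': 320.837009415351, 'cy': 242.31089392267586, 'T': array([[ 0.94635333,  0.31112518,  0.0872726 ,  0.50526668],
       [ 0.32312621, -0.90932618, -0.26213613, -0.21839641],
       [-0.00219789,  0.27627346, -0.96107656,  0.51209103],
       [ 0.        ,  0.        ,  0.        ,  1.        ]])}
```

View pics/w1.png

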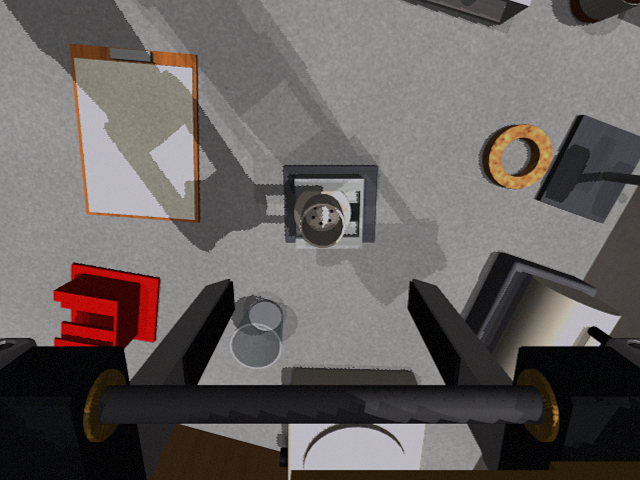

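The wrist view shows the dock at (330,205), aligned with the picture's horizontal, so the channel direction is right. The funnel rim is near (322,225), the red dock at (105,305), and the beaker at (258,330). I enlarge the dock to find its open end.

Run:
```python
import cv2
i=cv2.imread("pics/w1.png")[155:260,260:400]
cv2.imwrite("pics/w1c.png",cv2.resize(cv2.convertScaleAbs(i,alpha=1.2,beta=15),None,fx=5.6,fy=5.6,interpolation=cv2.INTER_CUBIC))
```

```text
(no output)
```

View pics/w1c.png

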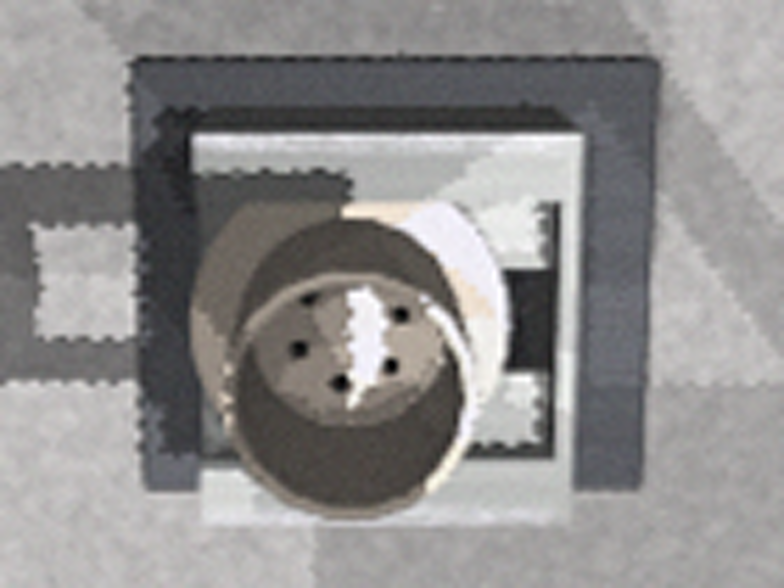

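The enlarged crop shows the open end on the picture's left, where the flange edge is at the mouth. The closing wall is at crop x≈570. The slide is therefore along tool −y. The rim centre is at crop (351,395), which is pixel (322.3,225.1).

Run:
```python
from h import *
import pickle
c=pickle.load(open("w1.pkl","rb"))
W=lambda x,y,z:hit("wrist",260+x/5.6-.4,155+y/5.6-.4,z,c)
print("rim",W(351,395,.134),"L,R",W(228,395,.134),W(475,395,.134), "floor", W(348,345,.067))
print("flange L,R", W(190,325,.064),W(508,325,.064))
a=[W(192,130,.072),W(583,133,.072),W(570,525,.072),W(203,525,.072)];print("block",a,sum(a)/4)
b=[W(133,57,.004),W(657,62,.004),W(640,490,.004),W(145,490,.004)];print("foot",b,sum(b)/4)
for p,q in((a[0],a[1]),(a[3],a[2]),(b[0],b[1])): d=q-p;print(np.degrees(np.arctan2(d[1],d[0])),np.hypot(*d[:2]))
```

```text
rim [ 0.5349 -0.3029  0.134 ] L,R [ 0.5126 -0.3105  0.134 ] [ 0.5573 -0.2952  0.134 ] floor [ 0.5358 -0.3072  0.067 ]
flange L,R [ 0.5008 -0.3149  0.064 ] [ 0.5685 -0.2918  0.064 ]
block [array([ 0.4884, -0.2724,  0.072 ]), array([ 0.5682, -0.2459,  0.072 ]), array([ 0.5966, -0.3293,  0.072 ]), array([ 0.5177, -0.3563,  0.072 ])] [ 0.542725 -0.300975  0.072   ]
foot [array([ 0.4667, -0.2686,  0.004 ]), array([ 0.589, -0.228,  0.004]), array([ 0.6246, -0.3316,  0.004 ]), array([ 0.5024, -0.3734,  0.004 ])] [ 0.545675 -0.3004    0.004   ]
18.370305248042115 0.08408501650115795
18.89121956062295 0.08339190608206529
18.364647288247276 0.12886291165420713
```

Call:
carry_out([
  [0,[-7,1,30],0],
  [0,[0,0,45],0],
  [0,[0,0,40],0],
  [0,[0,0,35],0],
  [0,[0,0,15],0],
  [0,[0,0,0],0],
  [0,[0,0,0],0],
])

```text
time: 3.85
tool_pos: [0.535, -0.3018, 0.1631]
ee_rot: [3.139, 0.003, 1.901]
wrist_force: [-0.5, -1.0, 0.3]
width: 0.0937
finger_force: 0.0
```

Run:
```python
from h import *
import cv2,pickle
o=robot.get_obs(); c=robot.get_calibration("wrist"); i=robot.snapshot("wrist")
pickle.dump(c,open("w2.pkl","wb")); cv2.imwrite("pics/w2.png",i)
print(o["tool_pos"],o["ee_rot"])
print(proj("wrist",[[.534,-.302,.134],[.534,-.302,.072]],c), proj("wrist",o["tool_pos"],c))
```

```text
[ 0.53499472 -0.30179669  0.16307919] [3.13943743e+00 2.59962416e-03 1.90122689e+00]
[[318.5410329  270.68132891]
 [318.88189147 243.14415329]] [[320.10343673 289.36036378]]
```

View pics/w2.png

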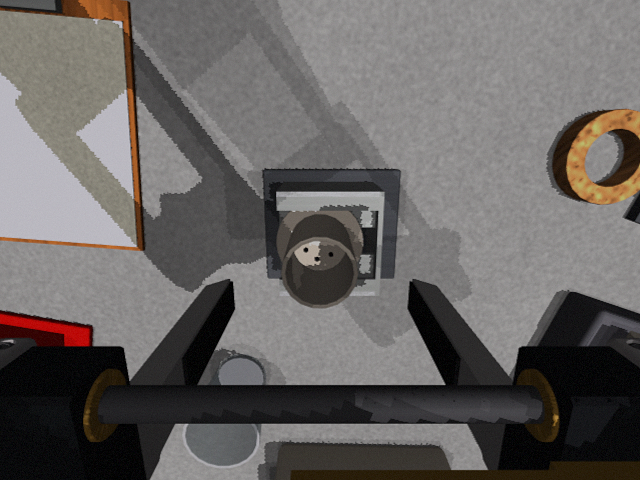

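The rim spans columns 281–359 and rows 235–307, so its centre is (320,271), against a prediction of (318.5,270.7). The finger tips at columns 233 and 408 are symmetric about it, so I descend and grip.

Call:
carry_out([
  [0,[0,0,25],0],
  [0,[0,0,25],0],
  [0,[0,0,18],0],
  [0,[0,0,0],0],
  [0,[0,0,0],0],
])

```text
time: 4.4
tool_pos: [0.5353, -0.3026, 0.0949]
ee_rot: [3.14, 0.003, 1.9]
wrist_force: [0.2, 0.3, 0.3]
width: 0.0938
finger_force: 0.0
```

Call:
carry_out([
  [90,[0,0,0],0],
  [110,[0,0,0],0],
  [130,[0,0,0],0],
  [150,[0,0,0],0],
  [170,[0,0,0],0],
  [170,[0,0,0],0],
  [170,[0,0,0],0],
  [170,[0,0,0],0],
])

```text
time: 5.2
tool_pos: [0.5342, -0.3019, 0.0926]
ee_rot: [-3.142, -0.0, 1.9]
wrist_force: [-0.2, 0.4, 0.8]
width: 0.0494
finger_force: 30.0
```

Call:
carry_out([
  [170,[0,0,-1],0],
  [170,[0,0,-1],0],
  [170,[0,-4,0],0],
  [170,[0,-8,0],0],
  [170,[0,-8,0],0],
])

```text
time: 5.7
tool_pos: [0.5145, -0.3085, 0.0944]
ee_rot: [-3.141, -0.0, 1.901]
wrist_force: [-0.1, 0.4, -0.8]
width: 0.0493
finger_force: 30.0
```

Call:
carry_out([
  [170,[0,-10,0],0],
  [170,[0,-10,0],0],
  [170,[0,-10,0],0],
  [170,[0,-10,0],0],
  [170,[0,-10,0],0],
  [170,[0,-10,0],0],
  [170,[0,-10,0],0],
  [170,[0,-10,0],0],
])

```text
time: 6.5
tool_pos: [0.4388, -0.3345, 0.0947]
ee_rot: [3.142, -0.0, 1.9]
wrist_force: [0.3, 0.1, -2.2]
width: 0.0493
finger_force: 30.0
```

Call:
carry_out([
  [170,[0,-4,0],0],
  [170,[0,0,0],0],
  [170,[0,0,0],0],
])

```text
time: 6.8
tool_pos: [0.436, -0.3356, 0.0947]
ee_rot: [3.141, 0.0, 1.9]
wrist_force: [0.1, -1.0, -1.5]
width: 0.0497
finger_force: 30.0
```

Call:
carry_out([
  [170,[0,0,-10],0],
  [170,[0,0,-25],0],
  [170,[0,0,-40],0],
  [170,[0,0,-40],0],
  [170,[0,0,-40],0],
  [170,[0,0,-40],0],
  [170,[0,0,-25],0],
  [170,[0,0,-10],0],
])

```text
time: 7.6
tool_pos: [0.4368, -0.336, 0.3294]
ee_rot: [3.138, 0.007, 1.901]
wrist_force: [0.5, -0.2, -1.7]
width: 0.0494
finger_force: 30.0
```

Run:
```python
from h import *
import cv2
o=robot.get_obs(); print(o["tool_pos"],o["ee_rot"],o["wrist_force"],o["width"])
x=np.array([np.cos(o["ee_rot"][2]),np.sin(o["ee_rot"][2])]); y=np.array([x[1],-x[0]])
d=np.array([.5425,.2306])-o["tool_pos"][:2]; print("to mouth dx,dy mm",1000*d@x,1000*d@y)
cv2.imwrite("pics/side1.png",robot.snapshot("side"))
```

```text
[ 0.43683071 -0.33600277  0.32941035] [3.13794311 0.00655934 1.90114578] [ 0.50855473 -0.19496435 -1.71895594] 0.04942747616217331
to mouth dx,dy mm 501.6896876547574 283.74663673798966
```

View pics/side1.png

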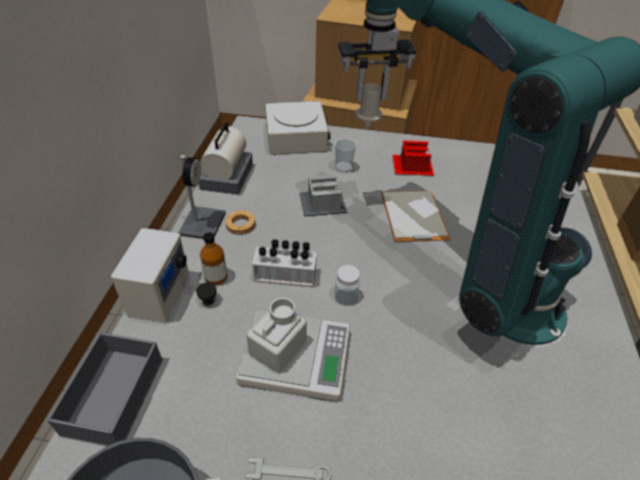

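The side view shows the funnel hanging upright in the jaws at (370,105), the dock empty, and everything else unmoved. I carry it over the can at height.

Call:
carry_out([
  [170,[20,11,0],0],
  [170,[36,20,0],0],
  [170,[41,23,0],0],
  [170,[41,23,0],0],
  [170,[41,23,0],0],
  [170,[41,23,0],0],
  [170,[41,23,0],0],
  [170,[41,23,0],0],
])

```text
time: 8.45
tool_pos: [0.4974, 0.007, 0.3227]
ee_rot: [-3.139, -0.001, 1.901]
wrist_force: [0.9, 0.3, -1.4]
width: 0.0497
finger_force: 30.0
```

Call:
carry_out([
  [170,[41,23,0],0],
  [170,[41,23,0],0],
  [170,[41,23,0],0],
  [170,[36,21,0],0],
  [170,[25,15,0],0],
  [170,[16,10,0],0],
  [170,[0,0,0],0],
  [170,[0,0,0],0],
])

```text
time: 9.25
tool_pos: [0.5419, 0.2307, 0.3237]
ee_rot: [-3.139, 0.001, 1.9]
wrist_force: [0.8, 0.0, -2.3]
width: 0.0495
finger_force: 30.0
```

Run:
```python
from h import *
import cv2
o=robot.get_obs(); print(o["tool_pos"],o["ee_rot"],o["wrist_force"],o["width"])
s=robot.snapshot("side");w=robot.snapshot("wrist"); o2=robot.get_obs()
cv2.imwrite("pics/side2.png",s);cv2.imwrite("pics/w3.png",w)
m=np.hstack([cv2.resize(s[200:380,220:340],(400,600),interpolation=cv2.INTER_CUBIC),cv2.resize(w[80:380,220:420],(400,600),interpolation=cv2.INTER_CUBIC)])
cv2.imwrite("pics/m2.png",m)
```

```text
[0.54186786 0.23068991 0.32368097] [-3.13940241e+00  7.57169707e-04  1.90023108e+00] [ 0.7907947   0.03370892 -2.25852425] 0.04952146292619686
```

View pics/m2.png

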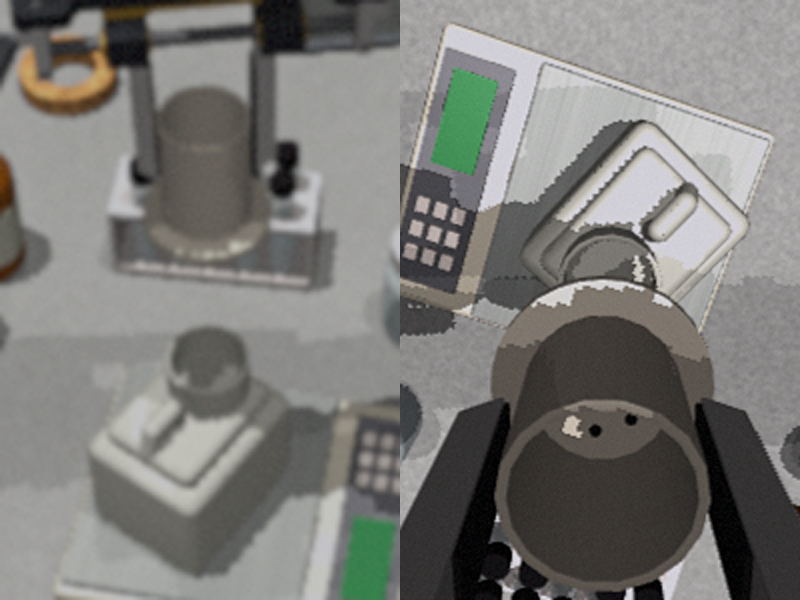

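The montage's left half, from the side camera, shows the funnel upright with its flange centre at crop (207,230) and the can mouth at crop (209,356). The right half, from the wrist camera, shows the mouth mostly hidden behind the flange. I back off 70 mm along tool −x for a clear wrist view of the mouth.

Call:
carry_out([
  [170,[-15,0,0],0],
  [170,[-25,0,0],0],
  [170,[-20,0,0],0],
  [170,[-10,0,0],0],
  [170,[0,0,0],0],
  [170,[0,0,0],0],
])

```text
time: 9.95
tool_pos: [0.5646, 0.1647, 0.3249]
ee_rot: [3.141, -0.001, 1.9]
wrist_force: [0.5, -0.1, -1.2]
width: 0.0493
finger_force: 30.0
```

Run:
```python
from h import *
import cv2,pickle
o=robot.get_obs(); c=robot.get_calibration("wrist"); w=robot.snapshot("wrist")
pickle.dump(c,open("w4.pkl","wb")); cv2.imwrite("pics/w4.png",w)
print(o["tool_pos"],o["ee_rot"]); p=proj("wrist",[.5425,.2306,.165],c)[0]; print(p)
x,y=int(p[0])-50,int(p[1])-37; print(x,y)
a=cv2.resize(w[y:y+75,x:x+100],(800,600),interpolation=cv2.INTER_CUBIC)
b=cv2.resize(w[230:390,260:380],(300,400),interpolation=cv2.INTER_CUBIC)
m=np.zeros((600,800,3),np.uint8); m[:,:500]=cv2.resize(w[y-5:y+75+1,x+10:x+10+67],(500,600),interpolation=cv2.INTER_CUBIC); m[:400,500:]=b
cv2.imwrite("pics/m4.png",m)
```

```text
[0.56463389 0.16466488 0.32488425] [ 3.14125520e+00 -5.76903227e-04  1.89951087e+00]
[320.81514934 151.35326844]
270 114
```

View pics/m4.png

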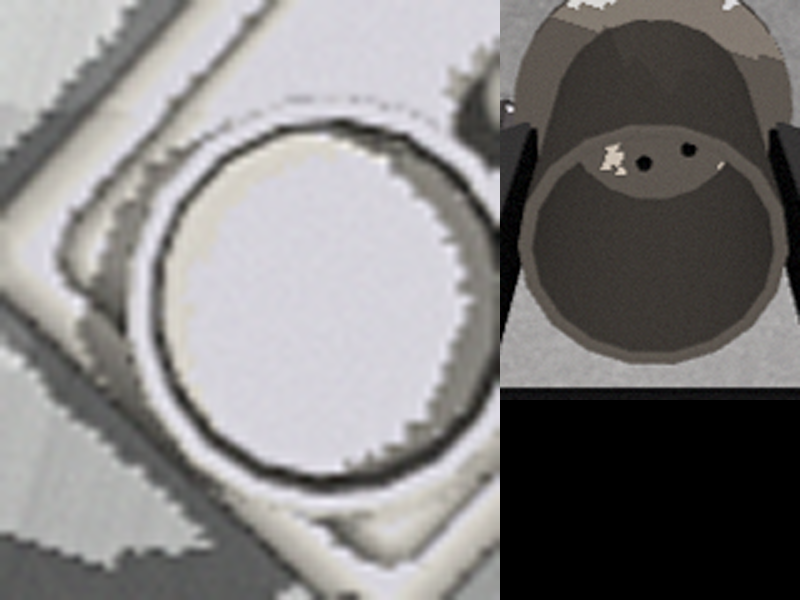

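The left crop shows the mouth ring centre at crop (342,306), which is pixel (325.4,149.9). The right crop shows the cup rim centre at pixel (321.1,327.3).

Run:
```python
from h import *
import pickle
c=pickle.load(open("w4.pkl","rb"))
t=np.array([.5646,.1647,.3249]); 
M=hit("wrist",325.4,149.9,.165,c); print("mouth",M)
R=c["T"][:3,:3]
# funnel rim: cup z = tcp+5..; model circle centre offset fit by bounding-box centre
x=np.array([np.cos(1.8995),np.sin(1.8995)]); y=np.array([x[1],-x[0]]); a=np.linspace(0,6.283,200)
for zc in(.328,.331,.334):
    def bb(p): 
        q=proj("wrist",np.c_[p[0]+.025*np.cos(a),p[1]+.025*np.sin(a),0*a+zc+.035],c); return (q.min(0)+q.max(0))/2, np.ptp(q,axis=0)
    p=t[:2].copy()
    for _ in range(20):
        e=np.array([321.1,327.3])-bb(p)[0]; p+=(R[:2,:2]@e)*.0004
    print(zc,"cup axis",p,"rel tool mm",1000*(p-t[:2])@x,1000*(p-t[:2])@y,bb(p)[1],"need dx,dy",1000*(M[:2]-p)@x,1000*(M[:2]-p)@y)
s=lambda u,v,z:hit("side",220+u/3.333-.35,200+v/3.333-.35,z)
print("side mouth",s(209,356,.165))
```

```text
mouth [0.5461 0.2332 0.165 ]
0.328 cup axis [0.56622615 0.1616269 ] rel tool mm -3.4335214955649698 0.5470458982884301 [107.91323794  96.49139464] need dx,dy 74.23824503058353 4.056336024774728
0.331 cup axis [0.56568459 0.16320614] rel tool mm -1.764008555310704 0.544281470181267 [110.11381684  98.45576591] need dx,dy 72.56873209032926 4.059100452881891
0.334 cup axis [0.5651433  0.16478454] rel tool mm -0.09537253133960977 0.541507965276078 [112.40584205 100.50162808] need dx,dy 70.90009606635817 4.061873957787082
side mouth [0.5424 0.2313 0.165 ]
```

Call:
carry_out([
  [170,[15,0,0],0],
  [170,[25,1,0],0],
  [170,[20,1,0],0],
  [170,[12,1,10],0],
  [170,[0,0,25],0],
  [170,[0,0,20],0],
  [170,[0,0,10],0],
  [170,[0,0,0],0],
])

```text
time: 10.8
tool_pos: [0.5429, 0.2345, 0.257]
ee_rot: [-3.137, -0.0, 1.901]
wrist_force: [0.7, -0.3, -1.7]
width: 0.0495
finger_force: 30.0
```

Call:
carry_out([
  [170,[0,0,5],0],
  [170,[0,0,2],0],
  [170,[0,0,0],0],
  [170,[0,0,0],0],
])

```text
time: 11.2
tool_pos: [0.5445, 0.2342, 0.2534]
ee_rot: [3.14, -0.0, 1.9]
wrist_force: [-0.1, -0.1, -2.9]
width: 0.0494
finger_force: 30.0
```

Run:
```python
from h import *
import cv2,pickle
o=robot.get_obs();print(o["tool_pos"],o["ee_rot"],o["wrist_force"])
s=robot.snapshot("side");t=robot.snapshot("top")
cv2.imwrite("pics/side5.png",s);cv2.imwrite("pics/top5.png",t)
zs=[robot.get_obs()["tool_pos"] for _ in range(2)];print(zs)
m=np.hstack([cv2.resize(s[255:355,245:325],(480,600),interpolation=cv2.INTER_CUBIC),cv2.resize(t[195:270,190:230],(320,600),interpolation=cv2.INTER_CUBIC)])
cv2.imwrite("pics/m5.png",m)
```

```text
[0.54452002 0.23418188 0.25343209] [ 3.14023855e+00 -8.23569402e-05  1.90027775e+00] [-0.09525302 -0.09410527 -2.92504063]
[array([0.54447799, 0.23415601, 0.25328396]), array([0.54447799, 0.23415601, 0.25328396])]
```

View pics/m5.png

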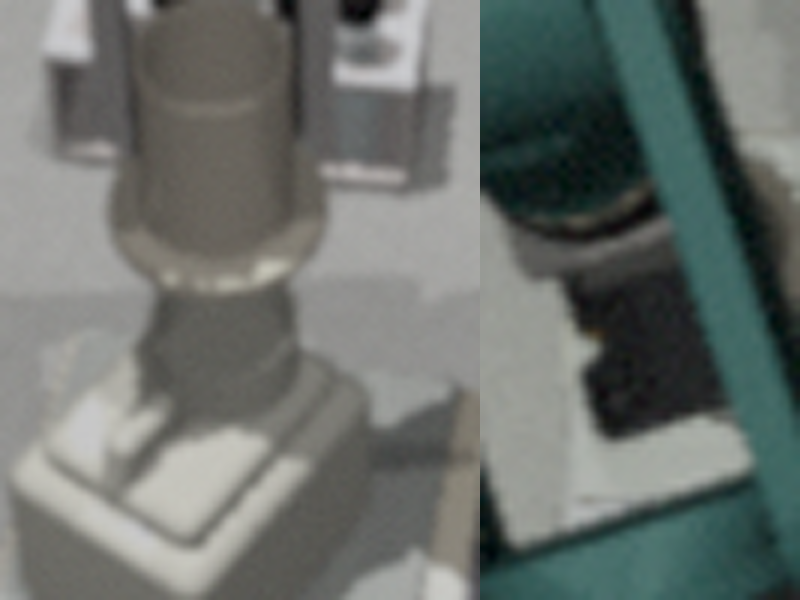

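The left half, from the side camera, shows the funnel upright over the mouth. The flange spans crop columns 110–327 with its bottom edge at row 293. The neck spans columns 150–298, and the stem is hidden behind the flange. In the right half, from the top camera, the arm blocks the view. I compare both in the side camera's geometry.

Run:
```python
from h import *
a=np.linspace(0,6.283,400); t=np.array([.5445,.2342]);x=np.array([-.3236,.9462]);y=np.array([.9462,.3236])
def q(p,z,r): return proj("side",np.c_[p[0]+r*np.cos(a),p[1]+r*np.sin(a),0*a+z])
from scipy.optimize import fsolve
for off in (.003,.005,.007):
    zc=.2533+off
    f=lambda p:[(q(p,zc-.038,.036)[:,0].min()+q(p,zc-.038,.036)[:,0].max())/2-(245+218.5/6-.42), q(p,zc-.041,.036)[:,1].max()-(255+293/6-.42)]
    F=fsolve(f,t); print(off,"funnel side",F)
    g=lambda p:[(q(p,zc+.035,.025)[:,0].min()+q(p,zc+.035,.025)[:,0].max())/2-(245+217.5/6-.42), q(p,zc-.041,.036)[:,1].max()-(255+293/6-.42)]
    print("  by rim cols",fsolve(g,t))
g=lambda p:[(q(p,.165,.026)[:,0].min()+q(p,.165,.026)[:,0].max())/2-282.0,(q(p,.165,.026)[:,1].min()+q(p,.165,.026)[:,1].max())/2-306.8]
M=fsolve(g,t);print("mouth side",M)
```

```text
0.003 funnel side [0.54468915 0.22727773]
  by rim cols [0.54316164 0.22697642]
0.005 funnel side [0.5442861 0.2287934]
  by rim cols [0.54275781 0.22849193]
0.007 funnel side [0.54388306 0.23030907]
  by rim cols [0.54235397 0.23000745]
mouth side [0.54302577 0.23177701]
```

Relative to the mouth, the side view calls for about +3 mm along tool x and the wrist view about +1 mm, with ~0 along tool y. I make a small correction of +2 mm and lower 1 mm.

Call:
carry_out([
  [170,[1,0,0.5],0],
  [170,[1,0,0.5],0],
  [170,[0,0,0],0],
  [170,[0,0,0],0],
  [170,[0,0,0],0],
  [170,[0,0,0],0],
  [170,[0,0,0],0],
  [170,[0,0,0],0],
])

```text
time: 12.1
tool_pos: [0.5436, 0.2361, 0.2517]
ee_rot: [3.142, -0.0, 1.9]
wrist_force: [0.3, -0.3, -2.2]
width: 0.0495
finger_force: 30.0
```

```bash
python3 -c "
from bench import robot
o=robot.get_obs();print(o['tool_pos'],o['qvel'].round(4),o['width'],o['wrist_force'])
print(robot.close_job())"
```

```text
[0.54356746 0.23607198 0.25169192] [ 0.0003  0.0015  0.0021 -0.0023  0.002   0.0003] 0.04948790542320917 [ 0.25351618 -0.29816459 -2.17805243]
the job is handed in; nothing more can be done
None
```

I slid the funnel out of the dock and handed the job in with it held upright and at rest over the can mouth, with the tip about 1 cm above the rim; the camera measurements put centring within about 2–3 mm, but the flange hid the stem, so I did not see the tip directly.

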